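Load a test cassette under the spring clip of a reader

TASK

Load the test cassette that lies in the reader's lane: press the clip's long thumb bar down with one fingertip so that its lip lifts, and while holding it down push the cassette along the lane with the other fingertip, under the lip, until it is fully home against the reading head. Then let the clip close on the cassette. Only press and push: do not lift the cassette or pick anything up, and leave the things around the reader where they are.

Things in the scene. Friction and masses are not known exactly. Their poses are not given: they have to be found in the camera images.
- dock: Cassette reader, fixed, 270 x 140 mm (its x -125 to +145, its y -50 to +90 mm). Origin on the table under the lane's middle line; x runs along the lane to the reading head, y across to the clip's side, z up. Lane floor 28 mm above the table, 40 mm wide, open above, from x = -125 mm to the stop; side walls 5 mm high, 6 mm thick. Beside it, under the thumb bar, only a foot plate 12 mm high.
- stop (a point): Middle of the lane floor's far end, dock x = +50 mm, y = 0, 28 mm above the table: here the upright face of the 49 mm high reading head (dock x = 50 to 142 mm) stops the cassette.
- clip (a joint): Turn (rad) of the steel spring clip about its hinge rod. 0 = shut on the empty lane, the lip 3 mm over the lane floor, so that it blocks the cassette. Grows as the thumb bar is pressed, up to 0.5; the spring returns it. About 0.25 with the lip resting on a cassette; clear of it above 0.28. A fingertip on the bar's middle, 3 to 4 mm above lane floor height, gives about 0.4.
- hinge (a point): Middle of the 6 mm hinge rod beside the lane: it runs along dock x from -125 to +47 mm at y = 30 mm, 40 mm above the table, between lugs 48 mm high (x = -122 and +45 mm, y = 26 to 38 mm).
- thumb_bar (a point): Middle of the top of the ribbed thumb bar, 94 mm long (dock x -118 to -24 mm), 34 mm wide. Shut, the bar slopes 0.5 rad, outer edge up, and this point is at dock y = 61, z = 43 mm; fully pressed the bar is level at lane floor height (y = 59, z = 28 mm; bar from y = 42 to 76). Pressing its middle takes 4 to 7 N; a fingertip may slide along it while pressing.
- lip (a point): Middle of the underside of the clip's lip, which hangs over the lane at dock x = 22 to 36 mm, y = -10 to +2 mm, on a strip at the same x from the hinge rod (underside 13, top 16 mm over the lane floor when shut).
- cassette: Flat white plastic test cassette lying in the lane, 80 mm long (its x, along the lane), 37 mm wide (1.5 mm play each side), 10 mm thick, 30 to 65 g, with a strip window and round well on top. Origin at the centre of its underside. Starts short of the lip, centre at dock x = -48 to -24 mm; fully home the centre is at +10 mm, its near end at -30 mm.
- spare_cassette: A second cassette of the same make, lying flat on the bare table beside the dock, never in the lane; leave it. Origin at the centre of its underside.
- marker: capped marker pen lying on the table by the dock, 135 mm long, 12 mm thick. Origin under its middle.
- tape_roll: Roll of paper tape lying flat by the dock, 64 mm across, 25 mm high. Origin at the centre of its underside.
- drop_bottle: Small white drop bottle standing by the dock, 30 mm across, 65 mm high. Origin at the centre of its underside.
- jar: Clear specimen jar, 64 mm across, 80 mm high. Origin at the centre of its underside.
- dish: Round steel dish, 120 mm across, 35 mm high. Origin at the centre of its underside.
Things that resemble listed ones, but are neither listed nor needed, are in the scene too. Leave any green or red look-alike of the cassette alone.

How it is judged:
By the outcome, as a careful person would: the job done as asked, in the order asked, and still so for the second after the job is handed in, with the robot touching nothing.
It also fails if it takes over 32 s, if anything falls off the work surface, if the arm or the gripper's body presses on something with over 40 N, if the wrist force passes 120 N, or if a joint passes its speed limit or range.

ROBOT

A 6-joint arm with a two-finger parallel gripper is mounted at the origin on the work surface. World frame = base frame: x ahead of the robot, y to its left, z up, the work surface at z = 0. Lengths are in mm, angles in rad, forces in N, time in s.
With the tool pointing down it reaches from about 300 to 775 mm from the base axis. Payload 14.6 kg.
Tool frame: the origin (TCP) lies between the finger pads; the fingertips stand 11 mm ahead of it and the grasp point (between the pads) lies 8 mm behind it; z points along the fingers, y is the line along which they close (so a half turn about z gives the same grasp; the last joint's range is limited). The gripper opens to 85 mm and grips with 20 to 120 N. Pads are 22 mm wide; open, the fingers measure 114 mm over their backs; the gripper's body (76 mm by 85 mm) begins 54 mm behind the grasp point. The pads swing forward as they close: fully open they stand 13 mm farther back than shut.
Start: joints at [1.169, 0.3, 1.521, -0, 1.321, -0.067], TCP at [180.716, 519.453, 217.681] pointing down, gripper open.
Joint ranges: [-3.03, 3.03], [-0.79, 2.21], [0.23, 2.52], [-1.04, 4.18], [0, 3.07], [-2.55, 2.55]. Speed limits (rad/s): [2.22, 2.22, 2.57, 3.14, 3.14, 3.14].

INTERFACE

Orientations are given as a rotation vector (axis times angle).
In Python, from workcell import env gives the robot as it stands. The module is installed in compiled form; this text tells all that it offers.
- The arm moves only by the tool apply_moves, never from a script. Its arguments are lists of equal length, an entry for each row: "xyz": the shift along the world's x, y, z in mm, a list of three; "rotation": the turn, a rotation vector about the world's x, y, z in degrees, a list of three. A call has 1 to 10 rows; each row shifts and turns the commanded pose from where the row before left it; what a row does not reach is not made up. A row lasts 1/12 s, in which the tool goes at most 41.7 mm and 7.16 degrees, less where a joint would pass 70% of its speed; a pose out of reach is approached as far as the arm can. A call with a gripper value outside its range is refused whole. "fingers" is the opening, from 0 (shut) to 1 (fully open), set as the call begins (left out, the last holds). The fingers move at their own pace and stop on an object; "squeeze" is the grip in N (left out, the last holds). Time passes only in rows, so rows that do not move let the fingers close. It gives the time, the measured TCP pose, the force, the opening and the grip force at its end, in the units of the state.
- env.get_obs(): the state, without advancing time (a new reading comes with each control period).
- env.read_camera(name): name is "scene" or "top" or "wrist"; returns (picture, depth): 400x640x3 uint8, red, green, blue; 400x640 float32, mm along the optical axis (not along the pixel's ray), 0 where there is no reading.
- env.camera_params(name): a dict with "mtx" (3x3 intrinsics, pixels), "extrinsics" (4x4, takes a point from world to camera coordinates). Camera axes: x right, y up, looking along -z (the intrinsics and any distortion apply to the point x, -y, -z); pixel columns grow to the right and rows downward; lengths in mm; the calibration is good to about 2 mm. A picture is of the moment at which its call begins: read the wrist's pose just before it. camera_params takes no time and is no camera call; for the wrist camera it gives the pose at the moment of the call.
- env.sign_off(): hands the job in; it is judged then, once.
The state is a dict: "time_s": time; "joint_pos": joint angles; "joint_velocities": joint speeds; "joint_efforts": joint torques, N m; "eef_pos": TCP position; "tool_rot": TCP orientation; "wrist_force": force on the tool from outside, world axes, zero at the start; "torque": the same for the moment, N m; "opening": opening from 0.0 (shut) to 1.0 (fully open); "gripper_force": force on a finger pad.
Only numpy, scipy, OpenCV 4.12 (cv2) and the standard library are available. Lean on these libraries where they do the work, as an engineer would, in place of code of your own. Each camera call takes 0.05 s, during which the arm holds its last target. There are 200 camera calls.

## Working session

There is one attempt and no reset: what is moved stays moved. The work goes in short steps, Python scripts to look and compute and a tool call to move; the robot and the scene stay as the last step left them, time stands still between calls to the robot, and variables do not carry over. Pictures are saved under pics/ and viewed, at most 10 in all, crops included, and the job is handed in when it is done.

Besides the shell and the picture viewer there is one more tool, called after "Request:" as a command line: name --argument value ..., lists and objects as JSON in quotes. apply_moves: Moves the arm, as the interface text tells. Its arguments: {"type":"object","properties":{"xyz":{"type":"array"},"rotation":{"type":"array"},"fingers":{"type":"number"},"squeeze":{"type":"number"}},"required":["xyz","rotation"]}

```bash
mkdir -p pics; cat > h.py <<'E'
import numpy as np, cv2
from workcell import env
def grab(n):
    p=env.camera_params(n); im,d=env.read_camera(n); return im,d,p
def pts(d,p):
    K=np.array(p["mtx"]);T=np.linalg.inv(np.array(p["extrinsics"]))
    v,u=np.mgrid[:d.shape[0],:d.shape[1]]
    c=np.stack([(u-K[0,2])/K[0,0]*d,-(v-K[1,2])/K[1,1]*d,-d,np.ones_like(d)],-1)
    return (c@T.T)[...,:3]
E
python3 - <<'E'
from h import *
for n in("scene","top"):
    im,d,p=grab(n); cv2.imwrite(f"pics/{n}0.png",im[...,::-1]); np.savez(f"{n}0.npz",im=im,d=d,P=pts(d,p)); print(p.keys(),np.round(np.linalg.inv(p["extrinsics"])[:3,3]))
print(env.get_obs())
E
```

```text
dict_keys(['mtx', 'extrinsics']) [1340.  221.  828.]
dict_keys(['mtx', 'extrinsics']) [ 396.   -9. 1443.]
{'time_s': 0.1, 'joint_pos': array([ 1.16939732e+00,  3.00426233e-01,  1.52153271e+00, -5.57977264e-07,
        1.32069651e+00, -6.66231596e-02]), 'joint_velocities': array([-2.47327363e-04, -1.85263154e-03, -3.56927794e-03, -2.14399039e-03,
        2.14224674e-05,  1.75489782e-05]), 'joint_efforts': array([ 8.48688323e-04, -5.44374990e+01, -3.62372553e+01, -1.58098294e-05,
        2.92997000e-03, -4.48946446e-05]), 'eef_pos': array([180.632187  , 519.25047276, 217.16639504]), 'tool_rot': array([-5.23371177e-01, -3.09744077e+00,  1.62400695e-03]), 'wrist_force': array([ 0.93175785, -0.10482579,  0.15999486]), 'torque': array([-0.03776741, -0.01437562,  0.01915286]), 'gripper_force': 0.0, 'opening': 1.001126748018097}
```

View pics/top0.png

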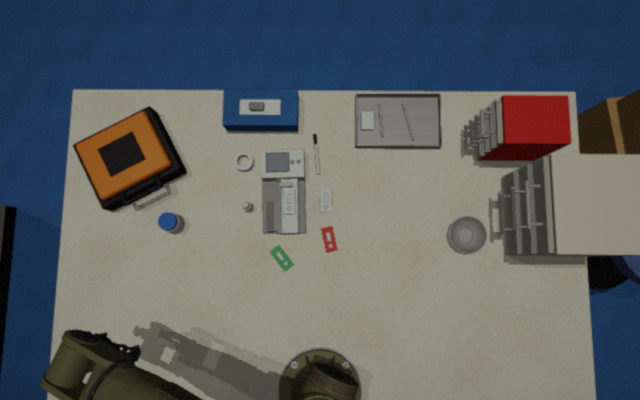

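View pics/scene0.png

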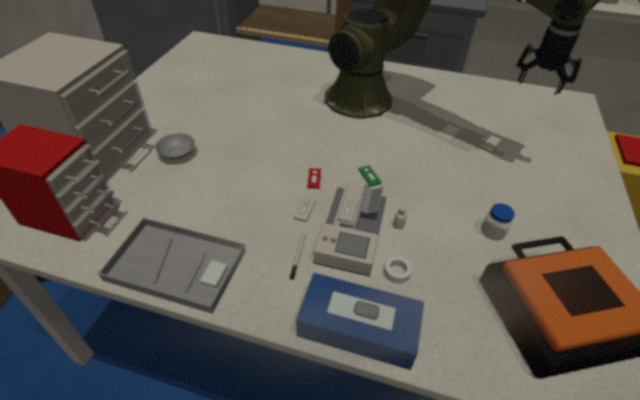

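The top view shows the dock at u 262–305, v 150–235, with its head up (world +x) and its thumb bar on the left (+y). The cassette is at about (289,197), the drop bottle at (248,207), the tape at (244,161), the spare cassette at (326,200) and the marker at (317,155). The scene view agrees with this layout.

```bash
python3 - <<'E'
from h import *
z=np.load("top0.npz");P=z["P"];d=z["d"]
sub=(slice(140,260),slice(225,345));Q=P[sub].reshape(-1,3)
print(np.round(np.percentile(Q[:,2],[1,10,50,90,99]),1))
m=((P[...,2]>8)&(P[...,2]<75)).astype(np.uint8);m2=np.zeros_like(m);m2[sub]=m[sub]
n,l,s,c=cv2.connectedComponentsWithStats(m2)
for i in range(1,n):
    if s[i,4]<15: continue
    q=P[l==i]; print(s[i],np.round(q.mean(0)),np.round(q.max(0)), [np.round(a,1) for a in cv2.minAreaRect(q[:,:2].astype(np.float32))])
h=(P[...,2]>44)&(m2>0)&(np.arange(640)[None]>258)&(np.arange(400)[:,None]<185)
print("head",cv2.minAreaRect(P[h][:,:2].astype(np.float32)))
E
```

```text
[-6.9 -3.4  2.1 44.5 54.5]
[314 140   7  34  98] [736.  14.  12.] [794.  23.  19.] [array([738.1,  12.2]), array([112.2,  14.2]), np.float64(6.7)]
[ 261  149   45   85 3515] [619. 119.  36.] [754. 193.  59.] [array([619. , 120.7]), array([269.4, 140.1]), np.float64(0.9)]
[234 151  20  21 214] [718. 252.  23.] [751. 283.  32.] [array([719.4, 252.1]), array([62.2, 62.2]), np.float64(28.4)]
[320 188  13  25 198] [593. -17.  11.] [633.   2.  18.] [array([593.9, -17.6]), array([35.9, 80.3]), np.float64(87.9)]
[243 202  11  10  87] [567. 230.  43.] [585. 247.  70.] [array([570. , 232.6]), array([27.8, 32. ]), np.float64(86.6)]
[322 226  16  27 218] [468. -29.  12.] [509.  -5.  20.] [array([467.5, -28.6]), array([79.5, 36.6]), np.float64(12.9)]
[271 245  19  15 117] [419. 130.  11.] [447. 157.  19.] [array([414.4, 129.3]), array([57.2, 34.3]), np.float64(39.9)]
head ((695.6105346679688, 122.26397705078125), (114.55644989013672, 138.4143524169922), 1.299838900566101)
```

Request:
apply_moves --xyz '[[25,-30,0],[25,-30,0],[25,-30,0],[25,-30,0],[25,-30,0],[25,-30,0],[25,-30,0],[25,-30,0],[25,-30,0],[25,-30,0]]' --rotation '[[0,0,2],[0,0,2],[0,0,2],[0,0,2],[0,0,2],[0,0,2],[0,0,2],[0,0,2],[0,0,2],[0,0,2]]' --fingers 0.6

```text
time_s: 0.93
eef_pos: [431.5, 217.7, 217.6]
tool_rot: [0.025, -3.141, 0.0]
wrist_force: [0.4, 1.7, -0.1]
opening: 0.601
gripper_force: 0.0
```

Request:
apply_moves --xyz '[[20,-30,0],[20,-30,0],[18,-29,0],[0,0,0]]' --rotation '[[0,0,0],[0,0,0],[0,0,0],[0,0,0]]'

```text
time_s: 1.27
eef_pos: [490.7, 126.3, 217.2]
tool_rot: [0.016, -3.141, 0.001]
wrist_force: [-0.7, 0.5, -0.7]
opening: 0.598
gripper_force: 0.0
```

```bash
python3 - <<'E'
from h import *
o=env.get_obs();print(o["time_s"],o["eef_pos"],o["tool_rot"],o["opening"],o["wrist_force"])
im,d,p=grab("wrist"); cv2.imwrite("pics/w1.png",im[...,::-1]); np.savez("w1.npz",im=im,d=d,P=pts(d,p)); T=np.linalg.inv(p["extrinsics"]);print(np.round(T,2),p["mtx"])
E
```

```text
1.2667 [490.71895687 126.27482656 217.19164328] [ 1.61007967e-02 -3.14122402e+00  1.46795939e-03] 0.5976326571952981 [-0.67892835  0.47143678 -0.70045275]
[[-1.0000e-02 -9.5000e-01 -3.1000e-01  4.1251e+02]
 [ 1.0000e+00 -1.0000e-02 -0.0000e+00  1.2501e+02]
 [-0.0000e+00 -3.1000e-01  9.5000e-01  3.7227e+02]
 [ 0.0000e+00  0.0000e+00  0.0000e+00  1.0000e+00]] [[348.15814262   0.         325.64044632]
 [  0.         348.15814262 198.6631366 ]
 [  0.           0.           1.        ]]
```

View pics/w1.png

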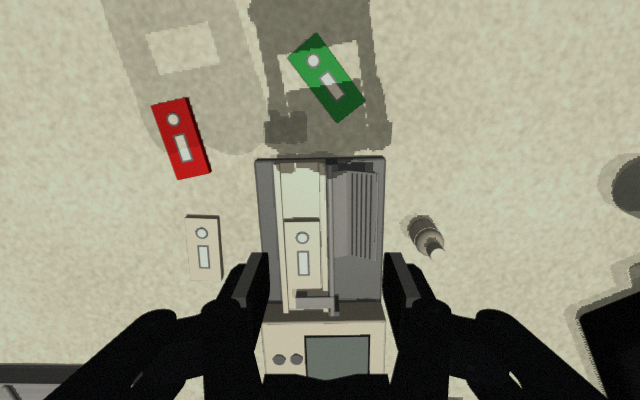

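The wrist view (down = +x, right = +y) shows the dock's near edge at v≈157, u 256–385. The cassette lies in the lane at u 284–322 with its near end at v≈219. The thumb bar is at u 333–378, v 165–260, and the lip is at about (317,300).

```bash
python3 - <<'E'
from h import *
z=np.load("w1.npz");P=z["P"];im=z["im"];d=z["d"]
Z=P[...,2]
print("table",np.median(Z[100:140,215:250]),"lanefloor",np.median(Z[180:210,290:312]),"cass",np.median(Z[265:285,292:314]))
print("bar row230 y,z:");[print(u,np.round(P[225,u],1)) for u in range(322,392,5)]
# dock outer edges (height>4 above table)
tz=np.median(Z[100:140,215:250])
for v in (175,195,215,235):
    r=[u for u in range(240,400) if Z[v,u]-tz>6 and d[v,u]>0]; print("row",v,np.round(P[v,r[0]],1),np.round(P[v,r[-1]],1))
for u in (270,280,300,345,370):
    r=[v for v in range(140,200) if Z[v,u]-tz>6]; print("col",u,np.round(P[r[0],u],1))
# cassette near end: height step along columns & brightness
g=cv2.cvtColor(im,cv2.COLOR_RGB2GRAY).astype(int)
for u in (290,298,306,314):
    print(u,[ (v,g[v,u],np.round(P[v,u,[0,2]],1).tolist()) for v in range(214,226)])
print("row 285 heights",[(u,np.round(P[250,u,1:],1).tolist(),g[250,u]) for u in range(268,336,2)])
E
```

```text
table -1.1221493917503835 lanefloor 26.820960816395086 cass 36.919325104641956
bar row230 y,z:
322 [552.1 122.   31.3]
327 [549.2 127.2  38.4]
332 [548.1 132.3  40.8]
337 [549.2 137.5  38. ]
342 [549.9 142.8  36.2]
347 [550.1 148.   35.6]
352 [549.4 153.1  37.2]
357 [548.1 158.   40.2]
362 [547.1 162.9  42.6]
367 [545.8 167.6  45.7]
372 [544.1 172.   49.6]
377 [559.4 183.1  12. ]
382 [560.1 189.   10.2]
387 [564.6 196.8  -1.1]
row 175 [503.7  49.9  11.1] [502.5 187.7  10.1]
row 195 [526.3  50.7  10.3] [525.1 188.1   9.5]
row 215 [550.   50.4   9.2] [548.8 189.7   8.2]
row 235 [573.8  51.7  10.1] [571.9 189.6  11. ]
col 270 [487.   66.    7.4]
col 280 [487.   76.5   6.6]
col 300 [486.   97.7   5.2]
col 345 [484.7 145.5   9.4]
col 370 [483.7 172.1   7.3]
290 [(214, np.int64(198), [541.7, 27.1]), (215, np.int64(198), [542.9, 26.9]), (216, np.int64(197), [544.0, 27.1]), (217, np.int64(197), [545.4, 26.2]), (218, np.int64(125), [546.6, 26.2]), (219, np.int64(72), [546.3, 29.9]), (220, np.int64(62), [546.6, 32.0]), (221, np.int64(66), [546.5, 35.1]), (222, np.int64(166), [547.1, 36.4]), (2
[... 1998 characters left out ...]
 (298, [96.7, 37.5], np.int64(178)), (300, [98.9, 37.4], np.int64(172)), (302, [101.0, 37.6], np.int64(159)), (304, [103.0, 36.4], np.int64(169)), (306, [105.1, 36.1], np.int64(168)), (308, [107.3, 36.1], np.int64(172)), (310, [109.5, 37.0], np.int64(196)), (312, [111.5, 35.8], np.int64(193)), (314, [113.7, 36.7], np.int64(195)), (316, [115.8, 37.6], np.int64(196)), (318, [118.0, 36.8], np.int64(194)), (320, [119.9, 27.0], np.int64(119)), (322, [122.2, 31.0], np.int64(194)), (324, [124.3, 32.3], np.int64(197)), (326, [126.5, 31.5], np.int64(175)), (328, [128.5, 41.7], np.int64(77)), (330, [130.6, 41.2], np.int64(138)), (332, [132.7, 41.8], np.int64(128)), (334, [134.9, 38.9], np.int64(126))]
```

Request:
apply_moves --xyz '[[19,2,-30],[18,1.5,-30],[0,0,-35],[0,0,-35],[0,0,-15],[0,0,0]]' --rotation '[[0,0,0.7],[0,0,0],[0,0,0],[0,0,0],[0,0,0],[0,0,0]]' --fingers 0.54

```text
time_s: 1.82
eef_pos: [523.3, 134.4, 68.8]
tool_rot: [0.043, -3.134, 0.002]
wrist_force: [-0.4, -1.0, -0.5]
opening: 0.539
gripper_force: 0.0
```

```bash
python3 - <<'E'
from h import *
o=env.get_obs();print(o["time_s"],o["eef_pos"],o["tool_rot"],o["opening"],o["wrist_force"])
im,d,p=grab("wrist"); cv2.imwrite("pics/w2.png",im[...,::-1]); P=pts(d,p);np.savez("w2.npz",im=im,d=d,P=P)
t=o["eef_pos"]; m=(P[...,2]>50)&(d>0)&(abs(P[...,0]-t[0])<25)&(P[...,2]<100)
q=P[m]-t
for s in(-1,1):
    a=q[np.sign(q[:,1])==s]; low=a[a[:,2]<np.percentile(a[:,2],10)]
    print(s,len(a),np.round(a.min(0),1),np.round(a.max(0),1),np.round(low.min(0),1),np.round(low.max(0),1))
E
```

```text
1.8167 [523.2692342  134.3719596   68.83363446] [ 4.28248932e-02 -3.13449741e+00  1.69122869e-03] 0.5391639322444336 [-0.41462046 -1.03643772 -0.45080338]
-1 654 [-10.2 -37.7  14. ] [ 13.3 -23.4  31.2] [ -9.4 -30.6  14. ] [ 11.8 -23.4  18.8]
1 781 [-24.6  21.7 -18.8] [13.8 41.6 31.2] [-24.6  37.1 -18.8] [ 13.8  41.6 -18.4]
```

View pics/w2.png

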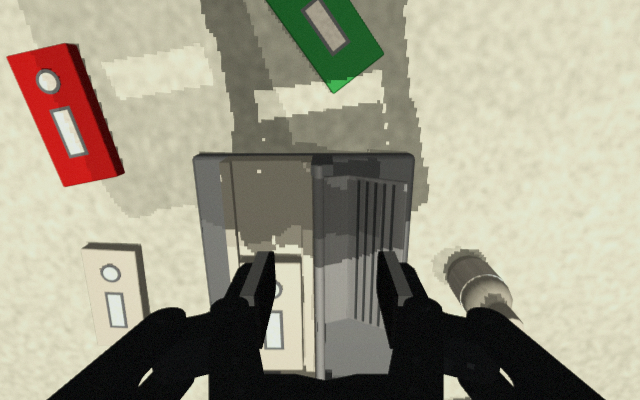

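The fingers straddle the hinge rod, with the right one over the ribbed bar (about 390,260) and the left one over the lane. The last move stopped about 4.5 mm short in xy, so I'll correct that and then go down gently.

Request:
apply_moves --xyz '[[2.2,-2.2,0],[2.3,-2.3,0],[0,0,-6],[0,0,-4],[0,0,-2],[0,0,0]]' --rotation '[[0,0,0],[0,0,0],[0,0,0],[0,0,0],[0,0,0],[0,0,0]]'

```text
time_s: 2.37
eef_pos: [530.0, 129.4, 60.3]
tool_rot: [0.041, -3.141, 0.0]
wrist_force: [-0.3, 0.7, -0.1]
opening: 0.538
gripper_force: 0.0
```

Request:
apply_moves --xyz '[[0,0,-2],[0,0,-2],[0,0,-2],[0,0,0]]' --rotation '[[0,0,0],[0,0,0],[0,0,0],[0,0,0]]'

```text
time_s: 2.7
eef_pos: [530.0, 129.4, 54.2]
tool_rot: [0.042, -3.141, 0.0]
wrist_force: [0.3, -0.2, -0.2]
opening: 0.542
gripper_force: 0.0
```

Request:
apply_moves --xyz '[[0,0,-2],[0,0,-2],[0,0,0]]' --rotation '[[0,0,0],[0,0,0],[0,0,0]]'

```text
time_s: 2.95
eef_pos: [530.0, 129.4, 50.3]
tool_rot: [0.042, -3.141, 0.0]
wrist_force: [0.5, -0.1, -0.3]
opening: 0.544
gripper_force: 0.0
```

Request:
apply_moves --xyz '[[0,0,-2],[0,0,-2],[0,0,0]]' --rotation '[[0,0,0],[0,0,0],[0,0,0]]'

```text
time_s: 3.2
eef_pos: [530.0, 129.4, 46.2]
tool_rot: [0.042, -3.141, 0.0]
wrist_force: [0.5, 0.2, -0.7]
opening: 0.538
gripper_force: 0.0
```

```bash
python3 - <<'E'
from h import *
a,d,p=grab("scene"); b,_,_=grab("wrist")
c=cv2.resize(a[150:290,290:430],(400,400),interpolation=cv2.INTER_CUBIC); w=cv2.resize(b[140:380,180:440],(400,400))
cv2.imwrite("pics/m3.png",np.hstack([c,w])[...,::-1]); print(env.get_obs()["wrist_force"],env.get_obs()["eef_pos"])
E
```

```text
[-0.2717545  -0.04229709  0.10221421] [530.18243845 129.44144868  46.59584577]
```

View pics/m3.png

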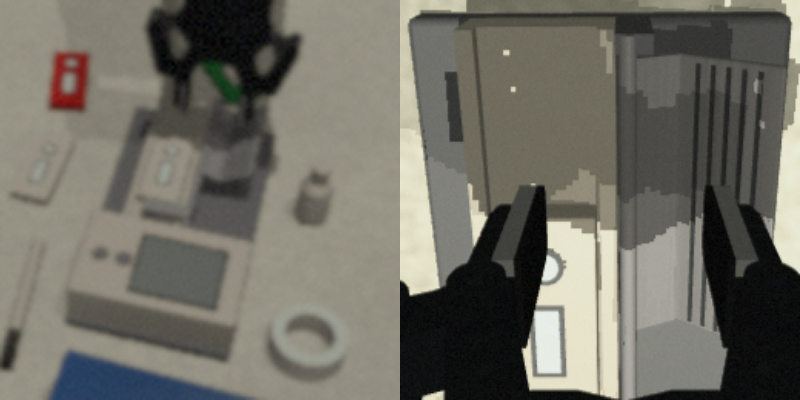

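In the wrist crop the fingertips are at about (535,190), behind the cassette, and (715,190), over the ribs. Neither is touching yet, so I'll keep going down.

Request:
apply_moves --xyz '[[0,0,-2],[0,0,-2],[0,0,0]]' --rotation '[[0,0,0],[0,0,0],[0,0,0]]'

```text
time_s: 3.55
eef_pos: [530.0, 129.4, 42.2]
tool_rot: [0.042, -3.141, 0.0]
wrist_force: [-0.9, -0.6, -0.3]
opening: 0.538
gripper_force: 0.0
```

Request:
apply_moves --xyz '[[0,0,-2],[0,0,0],[0,0,0]]' --rotation '[[0,0,0],[0,0,0],[0,0,0]]'

```text
time_s: 3.8
eef_pos: [530.2, 129.4, 40.6]
tool_rot: [0.042, -3.141, 0.0]
wrist_force: [-0.3, 0.2, 0.0]
opening: 0.54
gripper_force: 0.0
```

Request:
apply_moves --xyz '[[0,0,-2],[0,0,0],[0,0,0]]' --rotation '[[0,0,0],[0,0,0],[0,0,0]]'

```text
time_s: 4.05
eef_pos: [530.2, 129.5, 38.6]
tool_rot: [0.042, -3.141, 0.0]
wrist_force: [-0.4, -0.4, 0.4]
opening: 0.538
gripper_force: 0.0
```

```bash
python3 - <<'E'
from h import *
b,d,p=grab("wrist");P=pts(d,p);o=env.get_obs();t=o["eef_pos"];print(t,o["wrist_force"])
g=b.max(2)
for lo,hi in((255,300),(370,420)):
    m=(d>0)&(P[...,2]>20)&(g<110)&(abs(P[...,0]-t[0])<14); m[:,:lo]=0;m[:,hi:]=0
    for v in range(236,285,4):
        us=np.where(m[v])[0]
        if len(us): print(v,us[0],us[-1],np.round(P[v,us[0]],1),np.round(P[v,us[len(us)//2]],1),np.round(P[v,us[-1]],1))
cv2.imwrite("pics/w4.png",cv2.resize(b[160:320,230:430],(800,600))[...,::-1])
E
```

```text
[530.20783148 129.46052516  38.64897435] [-0.13688904 -0.96627437 -0.00851737]
236 261 261 [527.2  94.9  27.2] [527.2  94.9  27.2] [527.2  94.9  27.2]
240 270 270 [529.4  99.5  27. ] [529.4  99.5  27. ] [529.4  99.5  27. ]
248 262 272 [534.4  95.1  26.6] [534.5 100.3  26.1] [534.5 100.3  26.1]
252 257 287 [520.6  98.9  58.5] [520.9 102.7  57.7] [536.3 108.3  26.7]
256 255 275 [520.7  98.7  61.9] [520.4 103.   62.3] [539.  101.9  26.3]
260 255 275 [520.8  99.4  65.2] [520.9 103.4  64.9] [540.9 102.   27.2]
264 255 275 [520.6 100.1  68.9] [520.2 104.2  69.6] [543.3 101.9  27.2]
268 255 274 [520.5 100.8  72.4] [520.7 104.6  71.8] [530.3 105.5  54.7]
272 255 274 [521.2 101.1  74.1] [520.3 105.2  75.6] [531.6 105.7  55.8]
276 255 274 [520.1 102.1  78.9] [521.5 105.4  76.5] [533.5 105.7  56.1]
280 255 275 [519.9 102.7  82.2] [522.8 105.4  77.1] [537.2 105.7  53.3]
284 255 275 [520.7 102.9  83.5] [525.3 105.2  76. ] [538.8 105.7  54.1]
236 370 415 [521.3 150.2  37. ] [518.4 160.1  42.9] [516.4 169.3  46.9]
240 370 419 [523.6 150.4  36.7] [521.1 161.6  41.5] [518.  171.1  47.7]
244 370 419 [525.7 150.5  36.8] [522.5 161.4  42.9] [519.5 171.   48.7]
248 370 419 [527.7 150.6  37.3] [524.8 161.7  42.6] [521.8 171.5  48. ]
252 370 419 [530.4 150.9  36.1] [526.3 161.6  43.7] [524.  171.8  47.8]
256 370 419 [532.5 151.   36.4] [519.1 157.5  62. ] [526.  172.   47.9]
260 370 419 [534.2 151.   37.3] [519.4 157.   64.9] [527.9 172.1  48.2]
264 370 419 [536.8 151.2  36.7] [518.9 156.1  69.4] [529.5 172.1  49. ]
268 370 419 [538.7 151.3  37.4] [519.5 155.8  71.5] [531.5 172.2  49.2]
272 370 419 [541.3 151.5  36.8] [519.2 154.7  75.1] [533.7 172.5  49.1]
276 370 419 [543.  151.5  37.9] [519.3 154.1  78. ] [536.2 173.   48.4]
280 376 419 [535.6 151.8  53.9] [519.4 155.2  80.6] [522.9 164.9  74.3]
284 376 419 [537.1 151.8  54.8] [519.5 154.7  83.2] [522.6 164.   77.8]
```

View pics/w4.png

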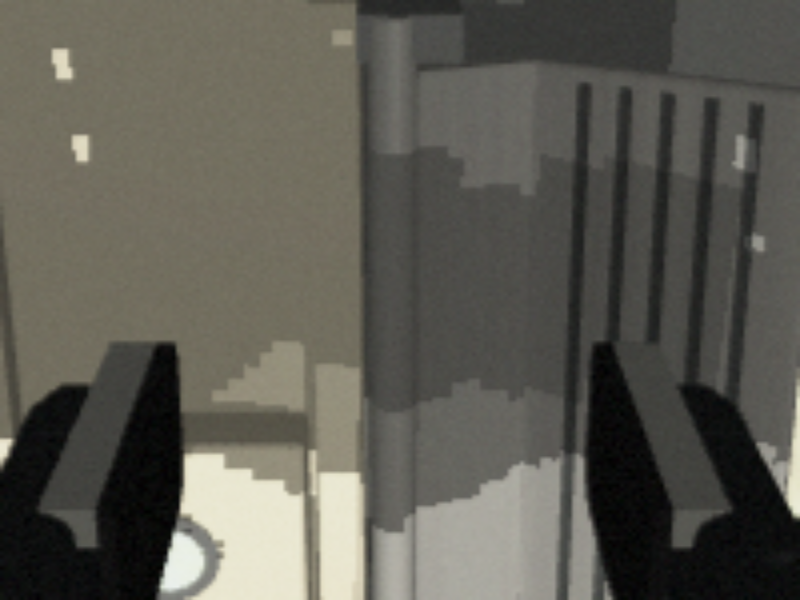

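The finger bottoms, at crop (140,345) and (625,345), measure z≈57, still above the bar. The tips are therefore about 18 mm above the reported TCP, so I'll trust the camera and contact, and continue down.

Request:
apply_moves --xyz '[[0,0,-4],[0,0,-3],[0,0,-2],[0,0,0]]' --rotation '[[0,0,0],[0,0,0],[0,0,0],[0,0,0]]'

```text
time_s: 4.43
eef_pos: [529.9, 129.4, 29.0]
tool_rot: [0.042, -3.14, 0.0]
wrist_force: [-1.1, 0.1, -0.0]
opening: 0.541
gripper_force: 0.0
```

Request:
apply_moves --xyz '[[0,0,-2],[0,0,-1],[0,0,0]]' --rotation '[[0,0,0],[0,0,0],[0,0,0]]'

```text
time_s: 4.68
eef_pos: [530.1, 129.4, 26.5]
tool_rot: [0.042, -3.141, 0.0]
wrist_force: [0.8, -0.5, 0.1]
opening: 0.541
gripper_force: 0.0
```

Request:
apply_moves --xyz '[[0,0,-2],[0,0,-1],[0,0,0]]' --rotation '[[0,0,0],[0,0,0],[0,0,0]]'

```text
time_s: 4.93
eef_pos: [530.4, 129.5, 23.7]
tool_rot: [-0.041, 3.141, 0.0]
wrist_force: [-0.2, -0.1, 3.4]
opening: 0.539
gripper_force: 1.4
```

Contact came at TCP z≈24–25, which is tip z≈43 as predicted. Now I'll press in steps.

Request:
apply_moves --xyz '[[0,0,-2],[0,0,-2],[0,0,-1],[0,0,0]]' --rotation '[[0,0,0],[0,0,0],[0,0,0],[0,0,0]]'

```text
time_s: 5.27
eef_pos: [530.3, 129.3, 18.6]
tool_rot: [-0.041, 3.141, -0.0]
wrist_force: [-0.4, -1.6, 5.5]
opening: 0.538
gripper_force: 2.7
```

Request:
apply_moves --xyz '[[0,0,-2],[0,0,-1],[0,0,-1],[0,0,0]]' --rotation '[[0,0,0],[0,0,0],[0,0,0],[0,0,0]]'

```text
time_s: 5.6
eef_pos: [530.5, 128.7, 14.9]
tool_rot: [-0.041, 3.141, -0.002]
wrist_force: [-0.8, -7.7, 8.6]
opening: 0.536
gripper_force: 4.7
```

```bash
python3 - <<'E'
from h import *
b,d,p=grab("wrist");P=pts(d,p);o=env.get_obs();t=o["eef_pos"];print(t,o["wrist_force"])
# bar profile well behind the finger
v0=[v for v in range(400) if abs(P[v,390,0]-505)<6]; v=v0[len(v0)//2]
q=P[v];s=(q[:,1]>132)&(q[:,1]<185); print(np.round(q[s][::5],1).tolist())
# cassette near end
for dy in(90,94,97):
    pass
g=(P[...,2]>24)&(P[...,2]<40)&(P[...,1]>84)&(P[...,1]<94)&(P[...,0]>530)&(P[...,0]<560)
h=g&(P[...,2]>34); print("cass near x",np.round(np.percentile(P[h][:,0],[1,5]),1) if h.any() else None)
cv2.imwrite("pics/w5.png",cv2.resize(b[140:400,180:440],(600,600))[...,::-1])
E
```

```text
[530.45993821 128.71134671  14.96195409] [-0.91923805 -7.15855207  8.60669025]
[[503.0, 132.3, 37.0], [502.8, 134.3, 37.4], [503.5, 136.5, 35.3], [504.9, 139.3, 31.5], [505.5, 141.6, 30.0], [505.5, 143.8, 29.6], [506.3, 146.3, 27.3], [505.8, 148.3, 28.6], [505.8, 150.5, 28.5], [505.3, 152.4, 29.6], [505.1, 154.5, 30.0], [505.1, 156.7, 29.9], [504.7, 158.6, 30.7], [504.6, 160.7, 30.9], [504.8, 163.0, 30.2], [504.2, 164.8, 31.5], [504.6, 167.2, 30.5], [504.4, 169.3, 30.7], [504.1, 171.2, 31.5], [503.8, 173.1, 32.1], [503.7, 175.2, 32.2]]
cass near x None
```

View pics/w5.png

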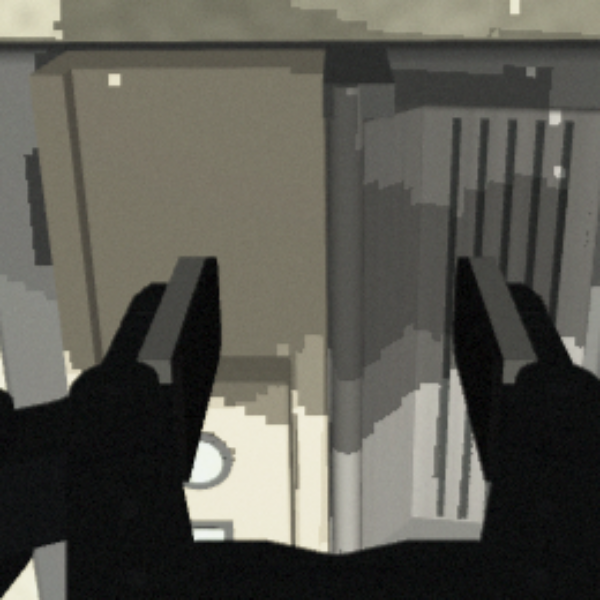

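The bar is almost level: its measured slope is about 0.13 rad, so the clip is at about 0.37. The left tip, at crop (200,260), is in the lane behind the cassette, whose near end is at v≈380. I'll press 1 mm more and push.

Request:
apply_moves --xyz '[[0,0,-1],[2,0,0],[2,0.1,0],[2,0,0],[2,0.1,0],[2,0,0],[2,0.1,0],[0,0,0]]' --rotation '[[0,0,0],[0,0,0],[0,0,0],[0,0,0],[0,0,0],[0,0,0],[0,0,0],[0,0,0]]'

```text
time_s: 6.32
eef_pos: [542.0, 129.8, 13.6]
tool_rot: [0.042, -3.14, 0.0]
wrist_force: [-2.6, -1.1, 6.5]
opening: 0.544
gripper_force: 3.2
```

```bash
cat > near.py <<'E'
from h import *
b,d,p=grab("wrist");P=pts(d,p);o=env.get_obs();t=o["eef_pos"];print(np.round(t,1),np.round(o["wrist_force"],1))
for y in (88,92,108,112,116):
    m=(d>0)&(abs(P[...,1]-y)<1.5)&(P[...,2]>33.5)&(P[...,2]<39.5)&(P[...,0]>500)&(P[...,0]<600)&(b.max(2)>90)
    if m.sum()>5: print(y,"near end x",np.round(np.sort(P[m][:,0])[[0,2,5]],1))
m=(d>0)&(abs(P[...,0]-508)<5)&(P[...,1]>150)&(P[...,1]<174)&(P[...,2]>24)
print("bar slope",np.round(np.polyfit(P[m][:,1],P[m][:,2],1)[0],3))
E
python3 near.py
```

```text
[542.  129.8  13.7] [-3.3 -1.   6.9]
108 near end x [553.7 554.  554.1]
112 near end x [553.5 553.8 553.9]
116 near end x [553.6 553.8 554. ]
bar slope 0.059
```

The cassette is moving, with its near end at 553.7, and the clip stands at about 0.44. Continuing.

Request:
apply_moves --xyz '[[2,0,0],[2,0.1,0],[2,0,0],[2,0.1,0],[2,0,0],[2,0.1,0],[2,0,0],[2,0.1,0],[2,0,0],[0,0,0]]' --rotation '[[0,0,0],[0,0,0],[0,0,0],[0,0,0],[0,0,0],[0,0,0],[0,0,0],[0,0,0],[0,0,0],[0,0,0]]'

```text
time_s: 7.2
eef_pos: [560.0, 130.2, 13.6]
tool_rot: [0.042, -3.14, -0.0]
wrist_force: [-2.4, 0.1, 6.5]
opening: 0.541
gripper_force: 3.2
```

Request:
apply_moves --xyz '[[1,0.1,0],[1,0,0],[1,0,0],[1,0.1,0],[0,0,0]]' --rotation '[[0,0,0],[0,0,0],[0,0,0],[0,0,0],[0,0,0]]'

```text
time_s: 7.62
eef_pos: [563.9, 130.4, 13.6]
tool_rot: [0.042, -3.14, 0.0]
wrist_force: [-3.1, -0.5, 7.4]
opening: 0.538
gripper_force: 3.3
```

Request:
apply_moves --xyz '[[1,0,0],[1,0,0],[1,0,0],[0,0,0]]' --rotation '[[0,0,0],[0,0,0],[0,0,0],[0,0,0]]'

```text
time_s: 7.95
eef_pos: [566.8, 130.4, 13.6]
tool_rot: [0.042, -3.14, 0.0]
wrist_force: [-2.7, 0.2, 6.8]
opening: 0.538
gripper_force: 3.2
```

Request:
apply_moves --xyz '[[1,0,0],[0.5,0,0],[0,0,0]]' --rotation '[[0,0,0],[0,0,0],[0,0,0]]'

```text
time_s: 8.2
eef_pos: [568.3, 130.4, 13.6]
tool_rot: [0.042, -3.14, 0.0]
wrist_force: [-4.2, -1.1, 6.5]
opening: 0.541
gripper_force: 3.2
```

Request:
apply_moves --xyz '[[0.5,0,0],[0.5,0,0],[0,0,0]]' --rotation '[[0,0,0],[0,0,0],[0,0,0]]'

```text
time_s: 8.45
eef_pos: [568.7, 130.4, 13.5]
tool_rot: [0.041, -3.139, 0.0]
wrist_force: [-8.9, -0.1, 9.3]
opening: 0.539
gripper_force: 6.4
```

```bash
python3 near.py
```

```text
[568.7 130.4  13.5] [-8.  -0.4  9.8]
108 near end x [580.1 580.2 580.6]
112 near end x [580.1 580.2 580.4]
116 near end x [580.  580.1 580.3]
bar slope 0.061
```

The push force rose to 9 N, the motion stalled, and the near end is at 580.1 as predicted, so the cassette is home. I'll nudge firmly once, back off, and lift slowly so the clip closes.

Request:
apply_moves --xyz '[[0.5,0,0],[0,0,0],[-1,0,0],[-1,0,0],[-1,0,0],[0,0,0]]' --rotation '[[0,0,0],[0,0,0],[0,0,0],[0,0,0],[0,0,0],[0,0,0]]'

```text
time_s: 9.0
eef_pos: [568.1, 130.5, 14.3]
tool_rot: [-0.041, 3.139, 0.001]
wrist_force: [2.8, -0.5, 5.8]
opening: 0.537
gripper_force: 2.9
```

Request:
apply_moves --xyz '[[0,0,1],[0,0,1],[0,0,1],[0,0,1],[0,0,1],[0,0,2],[0,0,3],[0,0,6],[0,0,10],[0,0,15]]' --rotation '[[0,0,0],[0,0,0],[0,0,0],[0,0,0],[0,0,0],[0,0,0],[0,0,0],[0,0,0],[0,0,0],[0,0,0]]'

```text
time_s: 9.83
eef_pos: [566.5, 130.2, 54.6]
tool_rot: [0.042, -3.139, 0.001]
wrist_force: [0.3, 0.8, -0.1]
opening: 0.538
gripper_force: 0.0
```

Request:
apply_moves --xyz '[[0,0,25],[-10,0,30],[-20,0,30],[-20,0,30],[-20,0,20],[-10,0,0],[0,0,0]]' --rotation '[[0,0,0],[0,0,0],[0,0,0],[0,0,0],[0,0,0],[0,0,0],[0,0,0]]'

```text
time_s: 10.42
eef_pos: [486.3, 130.5, 191.8]
tool_rot: [-0.042, 3.139, 0.001]
wrist_force: [0.7, -0.2, 0.5]
opening: 0.545
gripper_force: 0.0
```

```bash
python3 - <<'E'
from h import *
b,d,p=grab("wrist");P=pts(d,p);o=env.get_obs();t=o["eef_pos"];print(o["time_s"],np.round(t,1),np.round(o["wrist_force"],1))
for y in (88,95,102,110,116):
    m=(d>0)&(abs(P[...,1]-y)<1.5)&(P[...,2]>34)&(P[...,2]<39.5)&(P[...,0]>500)&(P[...,0]<600)&(b.max(2)>90)
    if m.sum()>5: print(y,"near end x",np.round(np.sort(P[m][:,0])[[0,2,5]],1))
m=(d>0)&(abs(P[...,0]-530)<20)&(P[...,1]>150)&(P[...,1]<170)&(P[...,2]>24)
print("bar slope",np.round(np.polyfit(P[m][:,1],P[m][:,2],1)[0],3))
cv2.imwrite("pics/w6.png",b[...,::-1])
E
```

```text
10.4667 [486.9 130.4 190.8] [0.2 0.2 1.1]
88 near end x [581.  581.2 581.7]
95 near end x [580.6 581.7 582.8]
102 near end x [581.4 581.7 582.6]
110 near end x [580.8 582.3 582.5]
116 near end x [580.9 581.4 582.5]
bar slope 0.271
```

View pics/w6.png

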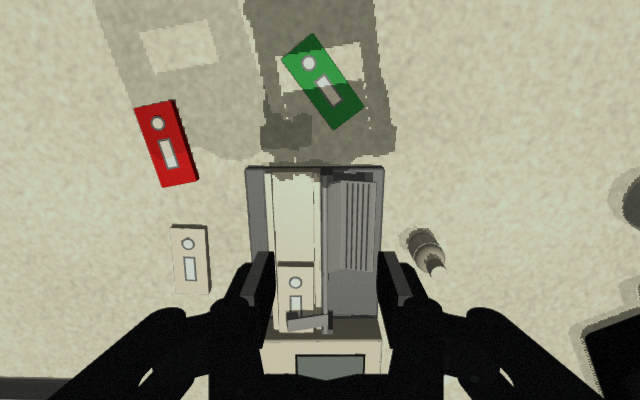

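The cassette's near end is at v≈263 (x≈581, home), the lip rests on it at (308,322), and the bar slope of 0.27 puts the clip at about 0.25. The neighbouring things visible here have not moved. Handing in.

```bash
python3 -c "
from workcell import env
print(env.sign_off())"
```

```text
the job is handed in; nothing more can be done
None
```

The cassette is fully home against the reading head, the clip has closed on it, and the job was handed in at about 10.5 s with the arm clear; the hand-in returned no verdict.

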